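# Nest the shaft keys, then hold the cast lever level over its fixture

### The arm

A 6-joint arm with a two-finger parallel gripper is mounted at the origin on a cart in front of the work surface, level with it; the furniture and walls round the work are solid. World frame = base frame: x ahead of the robot, y to its left, z up, the work surface at z = 0. Lengths are in m, angles in degrees, forces in N, time in s.
With the tool pointing down it reaches from about 0.3 to 0.825 m from the base axis. Payload 5.4 kg.
Tool frame: the origin (TCP) lies on the centre line of the jaws, within the pads' length; the fingertips stand 8 mm ahead of it and the grasp point (between the pads) lies 11 mm behind it; z points along the fingers, y is the direction in which the jaws open and shut (so a half turn about z gives the same grasp; the last joint's range is limited). The gripper opens to 92 mm and grips with 3 to 60 N. Pads are 20 mm wide; open, the fingers measure 128 mm over their backs; the gripper's body (75 mm by 189 mm) begins 69 mm behind the grasp point.
Start: joints at [65.14, 9.076, 91.501, -0, 79.423, -12.038], TCP at [0.128, 0.561, 0.223] pointing down, gripper open.
Joint ranges: [-166.64, 166.64], [-54.1, 131.32], [10.49, 154.53], [-73.88, 253.88], [9.74, 151.15], [-171.62, 171.62]. Speed limits (degrees/s): [147.25, 147.25, 180, 180, 180, 180].

### API

Orientations are given as [roll, pitch, yaw] about the fixed x, y, z axes, in that order (R = Rz(yaw) Ry(pitch) Rx(roll)).
In Python, from plant import ctrl gives the robot as it stands.
- The arm moves only by the tool jog_arm, never from a script. Its argument "targets" is a list that holds one entry, the list of rows, each a list of 5 numbers: the finger opening in mm, from 0 to 91.9, then the shift along the world's x, y, z in mm, then the turn about the world's z in rad. A call has 1 to 12 rows; each row shifts and turns the commanded pose from where the row before left it; what a row does not reach is not made up. A row lasts 1/12 s, in which the tool goes at most 41.7 mm and 7.16 degrees, less where a joint would pass 70% of its speed; a pose out of reach is approached as far as the arm can. A call is refused whole if a number of a shift passes 41.7 or a number of a turn 0.125, either way. A call with a gripper value outside its range is refused whole. The fingers move at their own pace and stop on an object; "newtons" is the grip in N (left out, the last holds). Time passes only in rows, so rows that do not move let the fingers close. It gives the time, the measured TCP pose, the force and the opening at its end, in the units of the state.
- ctrl.read_state(): the state, without advancing time (a new reading comes with each control period).
- ctrl.get_image(name): name is "scene" or "top"; returns the picture (384x512x3 uint8, red, green, blue); there is no depth.
- ctrl.camera_info(name): a dict with "mtx" (3x3 intrinsics, pixels), "distortion" ([k1, k2, p1, p2, k3] as OpenCV has them; the pictures are not rectified), "world_from_camera" (4x4, takes a point from camera to world coordinates). Camera axes: x right, y down, z forward; pixel columns grow to the right and rows downward; lengths in m; the calibration is good to about 2 mm. A picture is of the moment at which its call begins. camera_info takes no time and is no camera call.
- ctrl.sign_off(): hands the job in, once; it reports no verdict.
The state is a dict: "clock": time; "joint_positions": joint angles; "joint_velocities": joint speeds; "joint_efforts": joint torques, N m; "eef_pos": TCP position; "eef_rot": TCP orientation; "force": force on the tool from outside, world axes, zero at the start; "torque": the same for the moment, N m; "finger_gap": finger opening in m.
Only numpy, scipy, OpenCV 4.12 (cv2) and the standard library are available. Lean on these libraries where they do the work, as an engineer would, in place of code of your own. Each camera call takes 0.05 s, during which the arm holds its last target.

### The job

Set out the lever job: first lay each of the two round-ended steel keys in the nest of its own length, flat on the nest's floor, and let go of it. Then grip the cast lever by its bar at the balance point (nearer the big boss), lift it and hold it level and still above the fixture, about 3 cm clear of the post tops, with the big bore over the thick post and the small bore over the thin post; finish while holding it there, without lowering it on or letting go. Leave the small plain carton and the label roll where they are.

Things in the scene. Friction and masses are not known exactly. Their poses are not given: they have to be found in the camera images.
- key_short_center (a point): the short key, a plain steel bar with rounded ends, 16 mm wide, 50 mm long, 20 mm high; this point is its centre, half-way up. x is its 16 mm width (grip across this), y its length, z up. It lies on the bench on its 16 mm wide face. Looks the same as the other key but for its length. Mass about 0.10 kg
- key_long_center (a point): the long key, a plain steel bar with rounded ends, 16 mm wide, 70 mm long, 20 mm high; this point is its centre, half-way up. x is its 16 mm width (grip across this), y its length, z up. It lies on the bench on its 16 mm wide face. Looks the same as the other key but for its length. Mass about 0.14 kg
- nest_short: nest of the short key: shallow open grey plastic nest fixed to the bench, outside 36 mm (x) by 68 mm (y), 11 mm high; floor 5 mm thick, walls 5 mm thick standing 6 mm above the floor, so the recess is 26 mm (x) by 58 mm (y) and a key in it stands 14 mm proud. Origin: centre of the underside; y is the long axis, z up
- nest_long: nest of the long key: shallow open grey plastic nest fixed to the bench, outside 36 mm (x) by 88 mm (y), 11 mm high; floor 5 mm thick, walls 5 mm thick standing 6 mm above the floor, so the recess is 26 mm (x) by 78 mm (y) and a key in it stands 14 mm proud. Origin: centre of the underside; y is the long axis, z up
- lever_balance (a point): balance point of the cast aluminium lever (0.45 kg, 214 mm long), mid-section of its bar, 24 mm above the undersides of boss and eye, on which it stands. y: along the bar from boss to eye, x: across the bar, z: up. The straight bar is 18 mm wide (x, grip across this), 20 mm high (from 10 mm below to 10 mm above this point) and free for fingers from y = -19 to +100 mm
- lever_boss (a point): centre of the lever's big bore at the underside of its big boss (56 mm diameter, 44 mm high, 22 mm bore): 24 mm below the balance point and 50 mm from it towards -y. Axes as those of the balance point
- lever_eye (a point): centre of the lever's small bore at the underside of its eye (32 mm diameter, 36 mm high, 14 mm bore): 24 mm below the balance point and 120 mm from it towards +y. Axes as those of the balance point
- fixture: steel fixture plate fixed to the bench, 80 mm (x) by 230 mm (y), 12 mm thick, with two upright posts 170 mm apart whose tops are 60 mm above the bench. Origin: centre of the underside; y runs from the thick post to the thin post
- thick_post (a point): centre of the top of the fixture's thick post (20 mm diameter), 60 mm above the bench
- thin_post (a point): centre of the top of the fixture's thin post (12 mm diameter), 60 mm above the bench
- small_carton: small whitish cardboard box, 77x61x63 mm, standing on the bench to the right of the fixture; bystander. Origin: centre of the underside
- labels: small cream label roll, 55x88x25 mm, standing on its flat side behind the nests; bystander. Origin: centre of the underside
Mind the look-alikes: they are no part of the job. Leave any purple look-alike of the part that bears key_long_center alone.

How it is judged (in metres and radians):
On the way, in this order (a step that is already met when the one before it is completed fails the run):
1. both keys lie in the nests of their own lengths, let go (x of key_short_center in the frame of nest_short between -0.007 and 0.007 m and y of key_short_center in the frame of nest_short between -0.007 and 0.007 m and z of key_short_center in the frame of nest_short below 0.0175 m and angle between the y axis of key_short_center and the y axis of nest_short, either way round below 0.25 rad and x of key_long_center in the frame of nest_long between -0.007 and 0.007 m and y of key_long_center in the frame of nest_long between -0.007 and 0.007 m and z of key_long_center in the frame of nest_long below 0.0175 m and angle between the y axis of key_long_center and the y axis of nest_long, either way round below 0.25 rad and contact force between the fingers and key_short below 0.1 N and contact force between the fingers and key_long below 0.1 N), for 0.2 s.
2. the lever is lifted clear of the bench (height (world z) of each of lever_boss, lever_eye above 0.02 m and contact force between the fingers and lever above 1 N), for 0.2 s.
At the end, for the whole second after the job is handed in: Each key in its own nest, within 7 mm of centre; lever gripped within 20 mm of its balance point, level to 0.1 rad, still, 10 to 55 mm above the post tops, clear of the fixture, each bore within 12 mm of its post's axis; small carton and label roll within 30 mm of their starts (x of key_short_center in the frame of nest_short between -0.007 and 0.007 m and y of key_short_center in the frame of nest_short between -0.007 and 0.007 m and z of key_short_center in the frame of nest_short below 0.0175 m and angle between the y axis of key_short_center and the y axis of nest_short, either way round below 0.25 rad and x of key_long_center in the frame of nest_long between -0.007 and 0.007 m and y of key_long_center in the frame of nest_long between -0.007 and 0.007 m and z of key_long_center in the frame of nest_long below 0.0175 m and angle between the y axis of key_long_center and the y axis of nest_long, either way round below 0.25 rad and horizontal distance between lever_boss and thick_post below 0.012 m and horizontal distance between lever_eye and thin_post below 0.012 m and height (world z) of lever_boss between 0.07 and 0.115 m and height (world z) of lever_eye between 0.07 and 0.115 m and angle between lever_balance's own z axis and vertical below 0.1 rad and y of the grasp point in the frame of lever_balance between -0.02 and 0.02 m and contact force between the fingers and lever above 1 N and contact force between lever and fixture below 0.1 N and linear speed of lever below 0.03 m/s and distance of each of small_carton, labels from where it was at the start of the episode below 0.03 m); the arm keeps its last pose, push and grip.
It fails at once if the small carton is knocked away (distance of small_carton from where it was at the start of the episode above 0.03 m).
It fails at once if the label roll is knocked away (distance of labels from where it was at the start of the episode above 0.03 m).
It fails at once if the lever is knocked over or tipped up (angle between lever_balance's own z axis and vertical above 0.7 rad).
It also fails if it takes over 61 s, if anything falls off the work surface, if the arm or the gripper's body presses on something with over 40 N, if the wrist force passes 120 N, or if a joint passes its speed limit or range.

## Working session

There is one attempt and no reset: what is moved stays moved. The work goes in short steps, Python scripts to look and compute and a tool call to move; the robot and the scene stay as the last step left them, time stands still between calls to the robot, and variables do not carry over. Pictures are saved under pics/ and viewed, and the job is handed in when it is done.

Besides the shell and the picture viewer there is one more tool, called after "Request:" as name([rows], argument=value, ...), one row to a line, values as JSON. jog_arm: Moves the arm, as the interface text tells. Its arguments: {"type":"object","properties":{"targets":{"type":"array","items":{"type":"array","items":{"type":"array","items":{"type":"number"}}}},"newtons":{"type":"number"}},"required":["targets"]}

```bash
mkdir -p pics; ls; python3 - <<'E'
from plant import ctrl
import cv2
print(ctrl.read_state())
for n in("scene","top"):
    im=ctrl.get_image(n); cv2.imwrite(f"pics/{n}0.png",im[:,:,::-1]); cv2.imwrite(f"pics/{n}0b.png",cv2.resize(im[:,:,::-1],(800,600),interpolation=cv2.INTER_CUBIC))
    print(n,ctrl.camera_info(n))
E
```

```text
pics
{'clock': 0.0, 'joint_positions': array([ 6.51390996e+01,  9.11020792e+00,  9.15720888e+01, -2.49800778e-03,
        7.94234052e+01, -1.20375384e+01]), 'joint_velocities': array([ 0.05113667, -0.01388941,  0.04481455, -0.04476871, -0.04915343,
       -0.06350919]), 'joint_efforts': array([-2.73676812e-05, -3.85599482e+01, -3.22092998e+01,  6.97364425e-02,
        3.85593914e-02, -1.65259562e-04]), 'eef_pos': array([0.12738544, 0.56008074, 0.2216436 ]), 'eef_rot': array([-1.79896110e+02, -1.96436594e-02,  1.67177081e+02]), 'force': array([ 0.14162106, -0.2480768 , -0.70283024]), 'torque': array([ 0.00370787, -0.02731205,  0.02803125]), 'finger_gap': 0.09168943767200859}
scene {'mtx': array([[481.36818667,   0.        , 259.11298771],
       [  0.        , 481.36818667, 186.23237189],
       [  0.        ,   0.        ,   1.        ]]), 'distortion': array([-0.1837204,  0.       ,  0.       ,  0.       ,  0.       ]), 'world_from_camera': array([[ 0.71195674, -0.35990447,  0.60298124, -0.25153926],
       [-0.70219484, -0.37261187,  0.60669827, -0.80492131],
       [ 0.00632455, -0.85535324, -0.5180066 ,  0.77533693],
       [ 0.        ,  0.        ,  0.        ,  1.        ]])}
top {'mtx': array([[435.67282335,   0.        , 254.27728957],
       [  0.        , 435.67282335, 191.85815201],
       [  0.        ,   0.        ,   1.        ]]), 'distortion': array([-0.0672332,  0.       ,  0.       ,  0.       ,  0.       ]), 'world_from_camera': array([[-0.03506311, -0.97925803,  0.19956022,  0.29308362],
       [-0.99937695,  0.03354999, -0.0109599 , -0.02423902],
       [ 0.00403732, -0.19982017, -0.97982427,  1.26865732],
       [ 0.        ,  0.        ,  0.        ,  1.        ]])}
```

View pics/top0b.png

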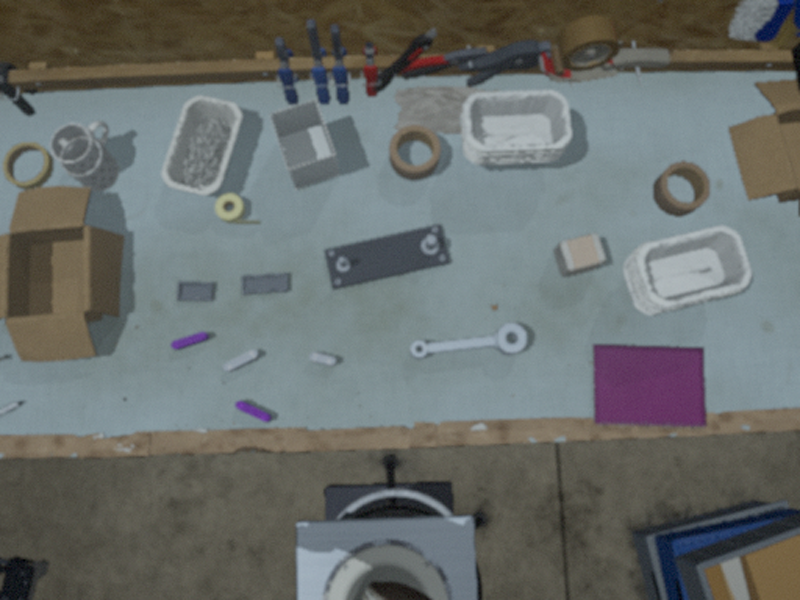

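View pics/scene0b.png

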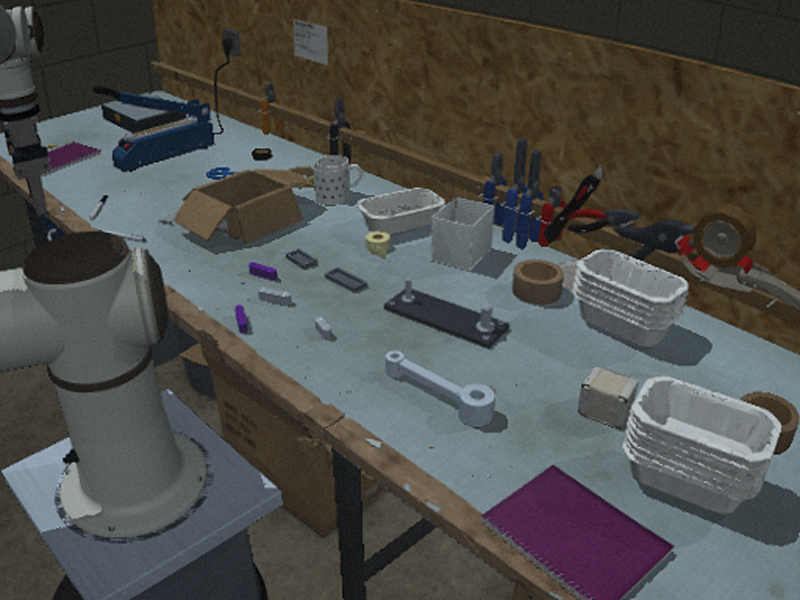

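The top picture shows grey keys at (241,359) and (323,358) in the 800-pixel view, and purple bars at (190,341) and (254,411). The nests are at (196,291) and (266,284). The lever's boss is at (512,338) and its eye at (419,348), and the fixture spans (343,264) to (430,243) with the thick post on the right. I'll enlarge this area to confirm.

```bash
python3 - <<'E'
import cv2
im=cv2.imread("pics/top0.png")
a=im[165:275,100:250]; cv2.imwrite("pics/c1.png",cv2.resize(a,(750,550),interpolation=cv2.INTER_CUBIC))
a=im[135:240,200:350]; cv2.imwrite("pics/c2.png",cv2.resize(a,(750,525),interpolation=cv2.INTER_CUBIC))
a=im[150:230,150:250]; im=cv2.imread("pics/scene0.png");a=im[150:230,150:250];cv2.imwrite("pics/c3.png",cv2.resize(a,(750,600),interpolation=cv2.INTER_CUBIC))
E
```

```text
(no output)
```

View pics/c1.png

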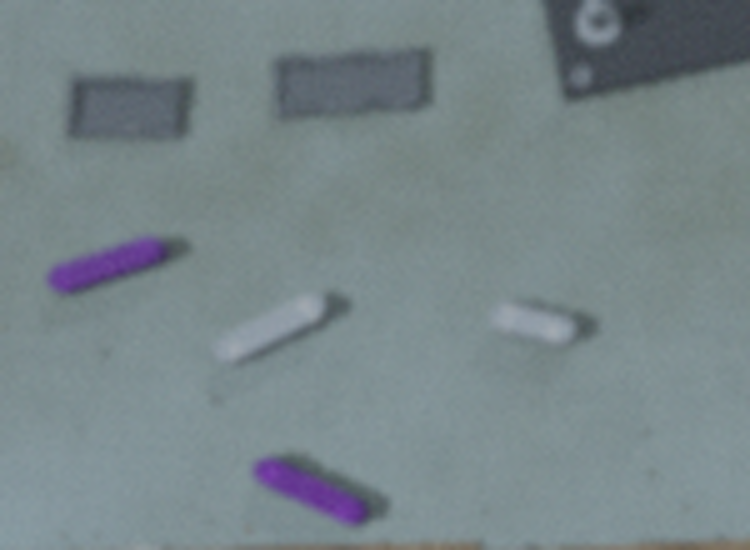

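View pics/c2.png

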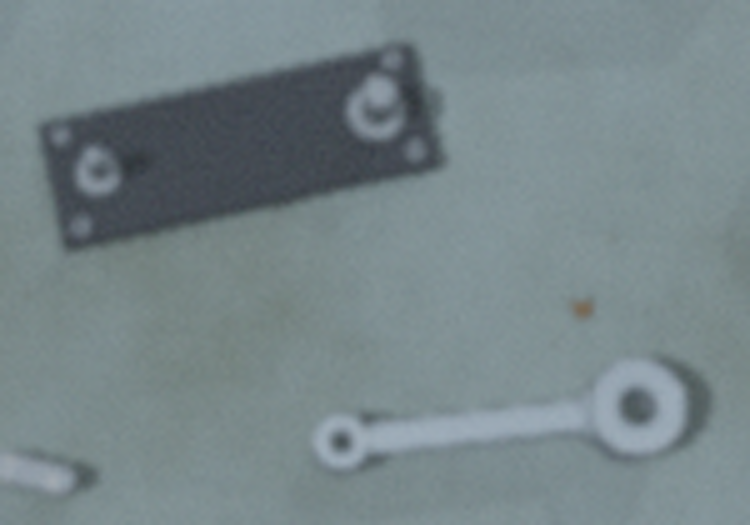

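View pics/c3.png

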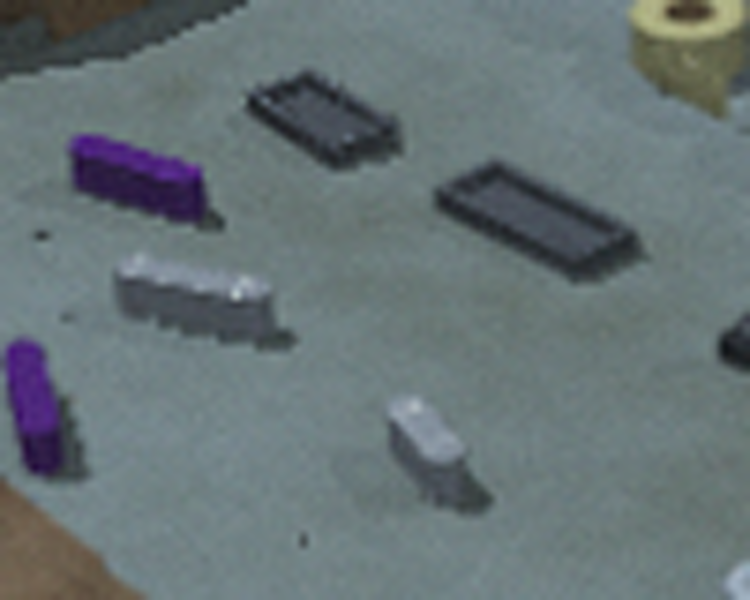

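```bash
cat > h.py <<'E'
import numpy as np, cv2
from plant import ctrl
def cam(n):
    c=ctrl.camera_info(n); return c['mtx'],c['distortion'],np.array(c['world_from_camera'])
def p2w(n,px,z):
    K,D,T=cam(n); u=cv2.undistortPoints(np.array(px,float).reshape(-1,1,2),K,D)[:,0]
    d=np.c_[u,np.ones(len(u))]@T[:3,:3].T; o=T[:3,3]
    return o+d*((z-o[2])/d[:,2])[:,None]
def w2p(n,P):
    K,D,T=cam(n); R=T[:3,:3].T
    return cv2.projectPoints(np.array(P,float).reshape(-1,1,3),cv2.Rodrigues(R)[0],-R@T[:3,3],K,D)[0][:,0]
def xf(pose,pts):
    x,y,a=pose; c,s=np.cos(a),np.sin(a); pts=np.array(pts,float)
    return np.c_[x+c*pts[:,0]-s*pts[:,1],y+s*pts[:,0]+c*pts[:,1],pts[:,2]]
def rect(w,l,z): return [[-w/2,-l/2,z],[w/2,-l/2,z],[w/2,l/2,z],[-w/2,l/2,z]]
def circ(r,x,y,z,n=24): return [[x+r*np.cos(t),y+r*np.sin(t),z] for t in np.linspace(0,2*np.pi,n)]
def slot(w,l,z):
    r=w/2;h=l/2-r
    return [[r*np.cos(t),h+r*np.sin(t),z] for t in np.linspace(0,np.pi,10)]+[[r*np.cos(t),-h+r*np.sin(t),z] for t in np.linspace(np.pi,2*np.pi,10)]
M={'ks':[slot(.016,.05,.02),slot(.016,.05,0)],'kl':[slot(.016,.07,.02),slot(.016,.07,0)],
'ns':[rect(.036,.068,.011),rect(.026,.058,.011)],'nl':[rect(.036,.088,.011),rect(.026,.078,.011)],
'lv':[circ(.028,0,-.05,.044),circ(.011,0,-.05,.044),circ(.016,0,.12,.036),circ(.007,0,.12,.036),[[-.009,-.019,.034],[-.009,.1,.034],[.009,.1,.034],[.009,-.019,.034]]],
'fx':[rect(.08,.23,.012),circ(.01,0,-.085,.06),circ(.006,0,.085,.06)]}
def overlay(im,n,poses,box,s,out,dz=0):
    a=im[box[1]:box[3],box[0]:box[2]]; a=cv2.resize(a,None,fx=s,fy=s,interpolation=cv2.INTER_CUBIC)
    for k,p in poses.items():
        for poly in M[k]:
            q=xf(p,poly); q[:,2]+=dz if np.isscalar(dz) else dz.get(k,0)
            q=(w2p(n,q)-[box[0],box[1]]+.5)*s-.5
            cv2.polylines(a,[np.round(q).astype(int)],True,(0,255,255) if k!='fx' else (0,128,255),1)
    cv2.imwrite(out,a)
E
cat > m.py <<'E'
from h import *
f=lambda px,ox,oy:[((u+.5)/5-.5+ox,(v+.5)/5-.5+oy) for u,v in px]
P={}
def ends(name,px,z):
    w=p2w('top',f(px,100,165),z); d=w[0]-w[1]; P[name]=(*w.mean(0)[:2],np.arctan2(-d[0],d[1])); print(name,P[name],np.linalg.norm(d))
ends('kl',[(218,357),(328,298)],.02); ends('ks',[(492,312),(578,330)],.02)
def corn(name,px,z,ox,oy):
    w=p2w('top',f(px,ox,oy),z); d=(w[0]+w[3]-w[1]-w[2])/2; P[name]=(*w.mean(0)[:2],np.arctan2(-d[0],d[1])); print(name,P[name],np.linalg.norm(d))
corn('ns',[(70,78),(192,78),(188,138),(68,138)],.011,100,165)
corn('nl',[(276,58),(430,47),(433,105),(280,120)],.011,100,165)
corn('fx',[(40,122),(410,42),(445,162),(68,250)],.012,200,135)
b=p2w('top',f([(638,406)],200,135),.044)[0];e=p2w('top',f([(341,441)],200,135),.036)[0]
d=(e-b)[:2];L=np.linalg.norm(d);c=b[:2]+d/L*.05; P['lv']=(*c,np.arctan2(-d[0],d[1])); print('lv',P['lv'],L)
import pickle; pickle.dump(P,open('P.pkl','wb'))
E
cat > ov.py <<'E'
from h import *
import pickle; P=pickle.load(open('P.pkl','rb'))
t=cv2.imread('pics/top0.png'); s=cv2.imread('pics/scene0.png')
import sys; g=sys.argv[1]
overlay(t,'top',P,(105,140,345,245),3.3,f'pics/ot{g}.png')
overlay(s,'scene',P,(150,140,330,275),4.4,f'pics/os{g}.png')
E
python3 m.py; python3 ov.py 1
```

```text
kl (np.float64(0.4448653311080015), np.float64(0.25400645285150114), np.float64(0.4685136037341331)) 0.07116920839756323
ks (np.float64(0.443668357529053), np.float64(0.10274899355125998), np.float64(-0.23948013898484394)) 0.05082828959595627
ns (np.float64(0.5795012845408509), np.float64(0.3431533935187018), np.float64(-0.03473655278370861)) 0.07261811217767908
nl (np.float64(0.5903388545313624), np.float64(0.20879970859719288), np.float64(0.05170045338779857)) 0.09149896700283984
fx (np.float64(0.6366984076191111), np.float64(-0.022294338244374573), np.float64(0.19459499440856087)) 0.228901622500493
lv (np.float64(0.4621130126734567), np.float64(-0.19298272377105363), np.float64(0.07650510858360537)) 0.169971602253824
```

View pics/ot1.png

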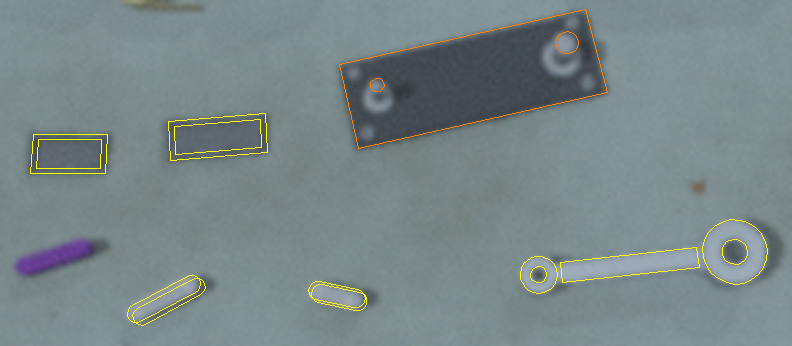

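View pics/os1.png

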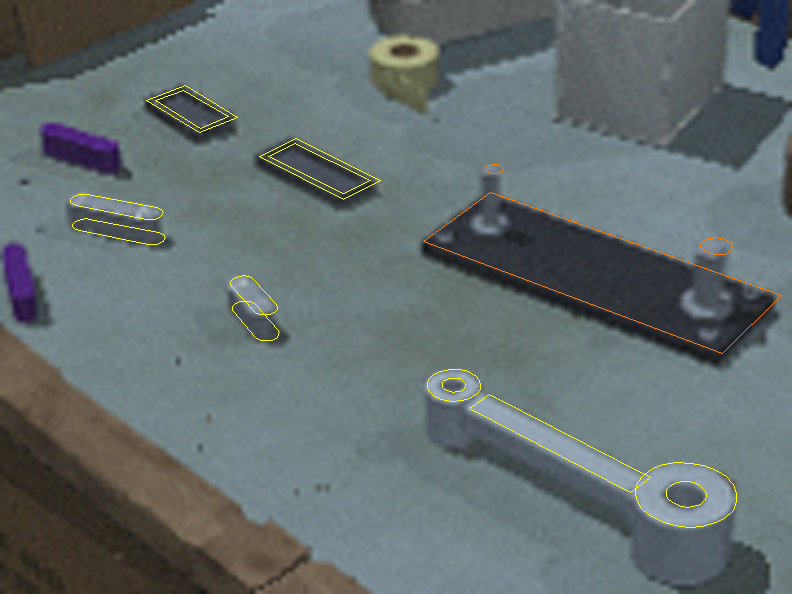

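Pick: the grey key at about (323,358), measured 51 mm long, is key_short. The grey key at (241,359), measured 71 mm, is key_long. The purple bars at (190,341) and (254,411) are the look-alikes. The crop and the overlays in both views confirm this. I'll start with the short key.

Request:
jog_arm([
  [[60,20,-28.6,-6,-0.1],[60,20,-28.6,-6,-0.1],[60,20,-28.6,-6,-0.1],[60,20,-28.6,-6,-0.1],[60,20,-28.6,-6,-0.1],[60,20,-28.6,-6,-0.1],[60,20,-28.6,-6,-0.1],[60,20,-28.6,-6,-0.1],[60,20,-28.6,-6,-0.1],[60,20,-28.6,-6,-0.1],[60,20,-28.6,-6,-0.1],[60,20,-28.6,-6,-0.1]],
], newtons=25)

```text
clock: 1.1
eef_pos: [0.368, 0.2159, 0.1501]
eef_rot: [-180.0, -0.0, 98.1]
force: [0.8, 0.9, 0.3]
finger_gap: 0.0597
```

Request:
jog_arm([
  [[60,19,-28.6,-6,-0.1],[60,19,-28.6,-6,-0.1],[60,19,-28.6,-6,-0.1],[60,19,-28.6,-6,-0.087],[60,0,0,0,0],[60,0,0,0,0]],
])

```text
clock: 1.6
eef_pos: [0.4436, 0.1019, 0.126]
eef_rot: [-179.9, 0.0, 76.1]
force: [0.4, 0.1, 0.2]
finger_gap: 0.0599
```

```bash
cat > look.py <<'E'
from h import *
import sys,pickle
P=pickle.load(open('P.pkl','rb')); g=sys.argv[1]; keep=sys.argv[2].split(','); 
s=ctrl.read_state(); tcp=s['eef_pos']; print(s['clock'],tcp,s['eef_rot'],s['finger_gap'])
for n in sys.argv[3].split(','):
    im=ctrl.get_image(n)[:,:,::-1].copy()
    c=w2p(n,[tcp])[0]; x0=int(np.clip(c[0]-75,0,362)); y0=int(np.clip(c[1]-55,0,274))
    M['tip']=[[[0,0,0],[0,0,.001]]]
    overlay(im,n,{k:P[k] for k in keep if k},(x0,y0,x0+150,y0+110),5,f'pics/{n}{g}.png')
    a=cv2.imread(f'pics/{n}{g}.png')
    R=cv2.Rodrigues(np.array([0,0,np.deg2rad(s['eef_rot'][2])]))[0]
    for off in ([0,0,-.008],[0,s['finger_gap']/2,-.008],[0,-s['finger_gap']/2,-.008]):
        q=(w2p(n,[tcp+R@np.array(off)])[0]-[x0,y0]+.5)*5-.5; cv2.drawMarker(a,tuple(int(v) for v in np.round(q)),(0,0,255),0,12,1)
    cv2.imwrite(f'pics/{n}{g}.png',a)
E
python3 look.py 2 ks top,scene
```

```text
1.6 [0.44359179 0.10191614 0.12599287] [-1.79902451e+02  1.08065275e-02  7.61034293e+01] 0.0598771713415449
```

View pics/top2.png

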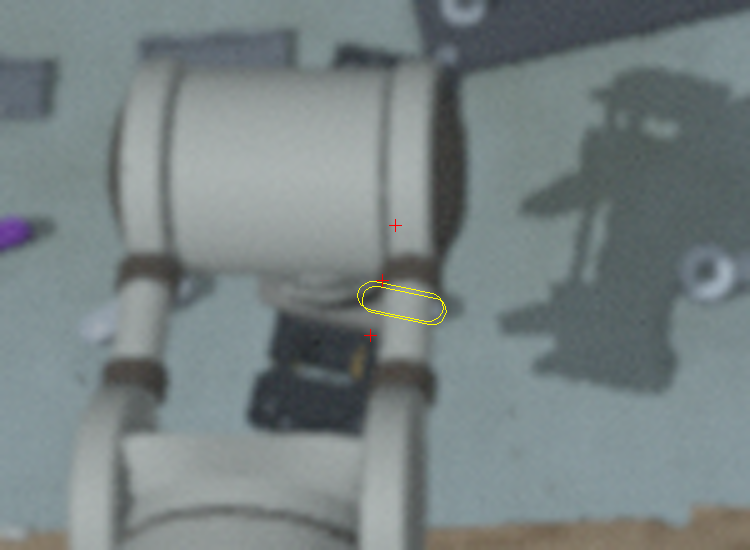

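View pics/scene2.png

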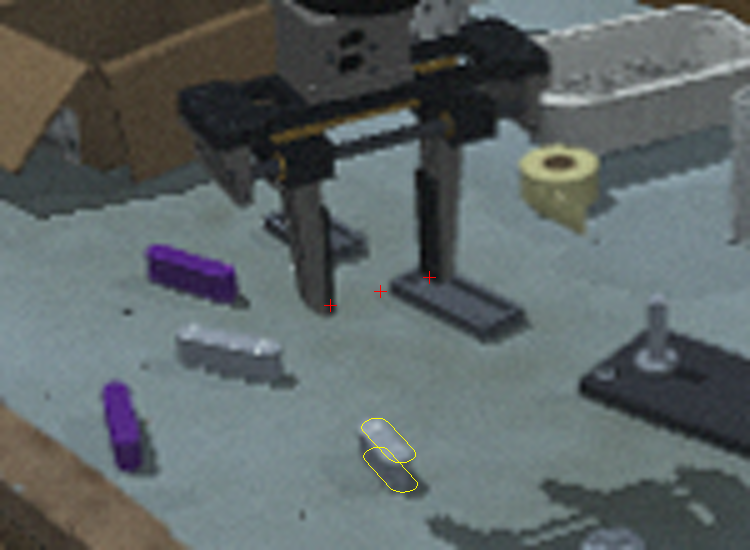

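Request:
jog_arm([
  [[40,0,0.5,-30,0],[40,0,0.4,-30,0],[40,0,0,-28,0],[40,0,0,-20,0],[40,0,0,0,0],[0,0,0,0,0],[0,0,0,0,0],[0,0,0,0,0],[0,0,0,0,0],[0,0,0,0,0]],
], newtons=25)

```text
clock: 2.53
eef_pos: [0.4448, 0.1042, 0.0202]
eef_rot: [179.9, -0.1, 76.3]
force: [-2.3, 1.4, 7.8]
finger_gap: 0.016
```

Request:
jog_arm([
  [[0,0,0,20,0],[0,0,0,30,0],[0,10,20,20,0.02],[0,15,26,0,0.023],[0,15,26,0,0.023],[0,15,26,0,0.023],[0,15,26,0,0.023],[0,15,26,0,0.023],[0,15,26,0,0.023],[0,15,26,0,0.023],[0,12,22,0,0.023],[0,8,15,0,0]],
])

```text
clock: 3.53
eef_pos: [0.5796, 0.3451, 0.0889]
eef_rot: [179.9, -0.1, 88.1]
force: [-1.1, -0.9, -0.4]
finger_gap: 0.0155
```

Request:
jog_arm([
  [[0,0,0,0,0],[0,0,0,0,0]],
])

```text
clock: 3.7
eef_pos: [0.5785, 0.3431, 0.0885]
eef_rot: [-180.0, 0.0, 88.0]
force: [0.1, -0.2, -0.4]
finger_gap: 0.0159
```

```bash
python3 look.py 3 ns top,scene
```

```text
3.7 [0.57852853 0.34308972 0.08854531] [-1.79997574e+02  2.49083276e-02  8.79915857e+01] 0.015891012904350542
```

View pics/scene3.png

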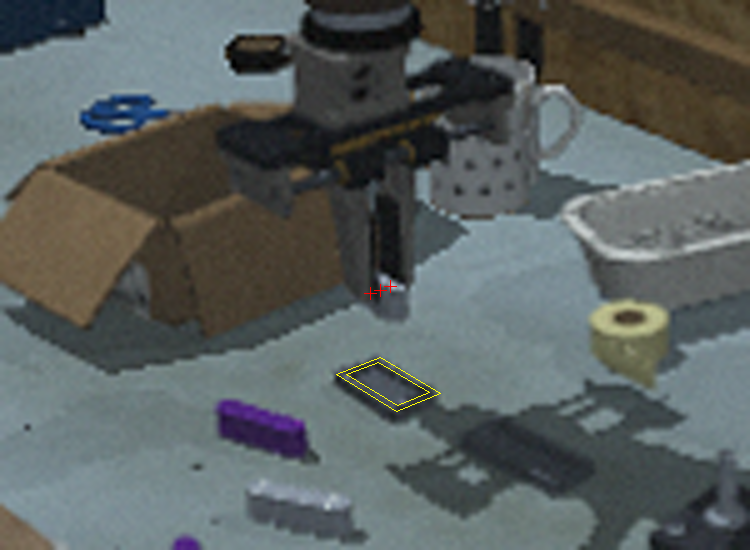

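View pics/top3.png

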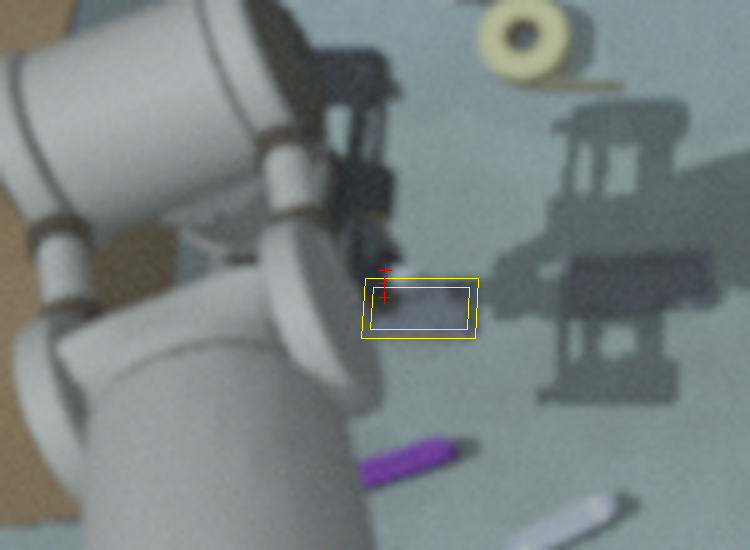

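```bash
python3 - <<'E'
from h import *
import pickle;P=pickle.load(open('P.pkl','rb'))
M['ns'].append(rect(.036,.068,0));M['nl'].append(rect(.036,.088,0));M['ns'].pop(1);M['nl'].pop(1)
s=cv2.imread('pics/scene0.png');t=cv2.imread('pics/top0.png')
overlay(s,'scene',P,(180,153,240,188),12,'pics/n1.png')
overlay(t,'top',P,(110,170,190,195),10,'pics/n2.png')
# held key overlays
st=ctrl.read_state(); p=st['eef_pos']; P2={'ks':(p[0],p[1],np.deg2rad(st['eef_rot'][2]-90))}
for n in('top','scene'):
    im=ctrl.get_image(n)[:,:,::-1].copy(); c=w2p(n,[p])[0]
    x0,y0=int(c[0]-35),int(c[1]-25); overlay(im,n,P2,(x0,y0,x0+70,y0+50),10,f'pics/k3{n}.png',dz=p[2]-.0202)
E
cd pics; python3 -c "
import cv2,numpy as np
a=[cv2.resize(cv2.imread(f),(640,int(cv2.imread(f).shape[0]*640/cv2.imread(f).shape[1]))) for f in('n1.png','n2.png')];cv2.imwrite('n.png',np.vstack(a))
b=[cv2.resize(cv2.imread(f),(400,286)) for f in('k3top.png','k3scene.png')];cv2.imwrite('k3.png',np.hstack(b))"
```

```text
(no output)
```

View pics/n.png

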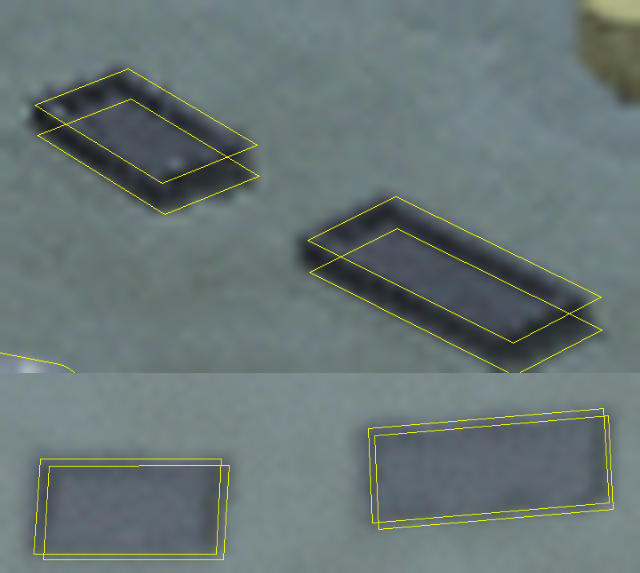

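View pics/k3.png

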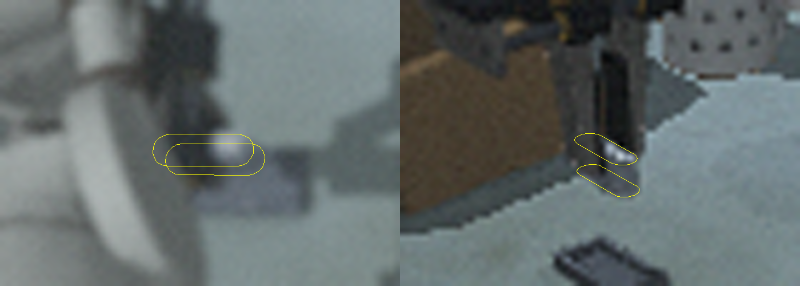

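Request:
jog_arm([
  [[0,1,0,-20,0],[0,0,0,-20,0],[0,0,0,-13,0],[0,0,0,-7,0],[0,0,0,-2,0],[0,0,0,0,0],[0,0,0,0,0]],
])

```text
clock: 4.48
eef_pos: [0.5795, 0.343, 0.0277]
eef_rot: [-180.0, -0.0, 87.9]
force: [-3.2, 0.9, 5.2]
finger_gap: 0.0156
```

Request:
jog_arm([
  [[0,0,0,0,0],[0,0,0,0,0]],
])

```text
clock: 4.65
eef_pos: [0.5795, 0.343, 0.0276]
eef_rot: [-180.0, -0.0, 87.9]
force: [-4.3, -0.5, 6.5]
finger_gap: 0.0156
```

```bash
python3 look.py 4 ns top,scene
```

```text
4.65 [0.57948965 0.34300991 0.02761374] [-1.79982860e+02 -1.10591603e-02  8.79296463e+01] 0.01564722264963049
```

View pics/scene4.png

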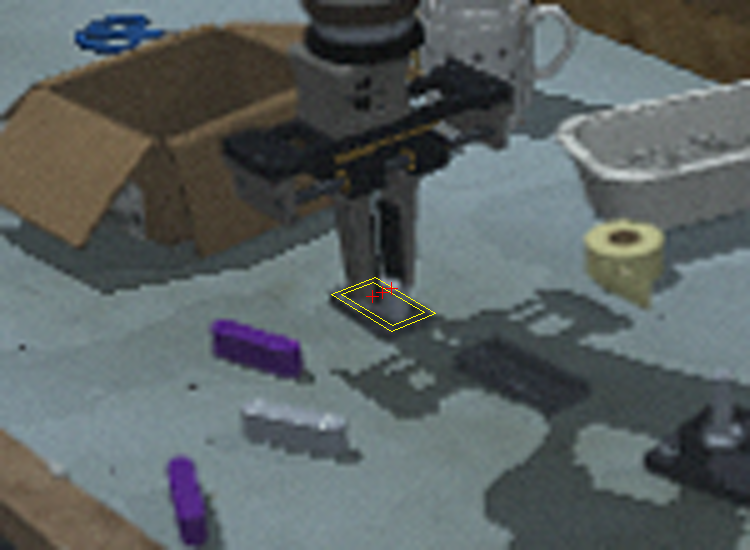

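View pics/top4.png

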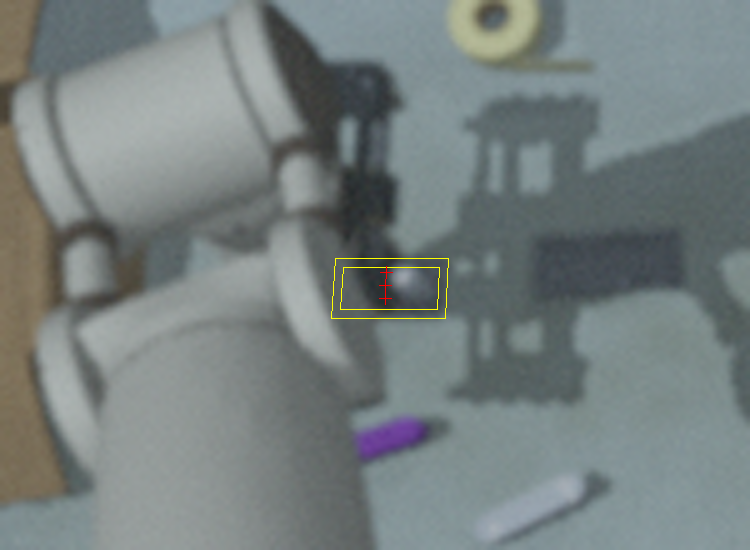

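Request:
jog_arm([
  [[32,0,0,0,0],[32,0,0,0,0],[32,0,0,0,0],[32,0,0,30,0],[32,0,0,40,0],[50,-20,-20,30,0],[50,-20,-30,0,0],[50,-20,-30,0,0],[50,-20,-10,0,0],[50,-20,0,0,0],[50,-20,0,0,0],[50,-15,0,0,0]],
])

```text
clock: 5.75
eef_pos: [0.4433, 0.2524, 0.1264]
eef_rot: [-180.0, 0.0, 87.9]
force: [0.3, 0.1, 0.5]
finger_gap: 0.0502
```

```bash
cat > nk.py <<'E'
import sys
from h import *
import pickle;P=pickle.load(open('P.pkl','rb'))
g,k,nn=sys.argv[1:4]; p=P[nn]
for n in('top','scene'):
    im=ctrl.get_image(n)[:,:,::-1].copy(); c=w2p(n,[[p[0],p[1],.015]])[0]
    x0,y0=int(c[0]-22),int(c[1]-22); box=(x0,y0,x0+44,y0+44)
    overlay(im,n,{},box,9,f'pics/_a.png'); overlay(im,n,{nn:p},box,9,f'pics/_b.png')
    b=cv2.imread('pics/_b.png'); cv2.imwrite('pics/_b.png',b)
    M2=[slot(.016,{'ks':.05,'kl':.07}[k],.025)]
    for poly in M2:
        q=(w2p(n,xf(p,poly))-[x0,y0]+.5)*9-.5; cv2.polylines(b,[np.round(q).astype(int)],True,(0,255,0),1)
    cv2.imwrite(f'pics/nk{g}{n}.png',np.hstack([cv2.imread('pics/_a.png'),b]))
E
python3 nk.py 1 ks ns
```

```text
(no output)
```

View pics/nk1top.png

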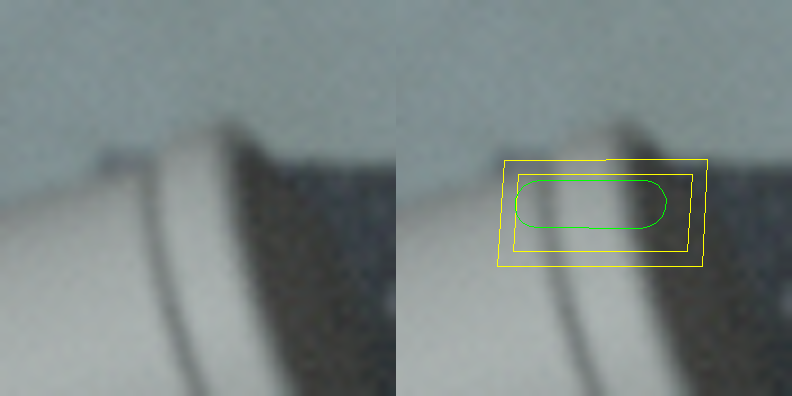

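View pics/nk1scene.png

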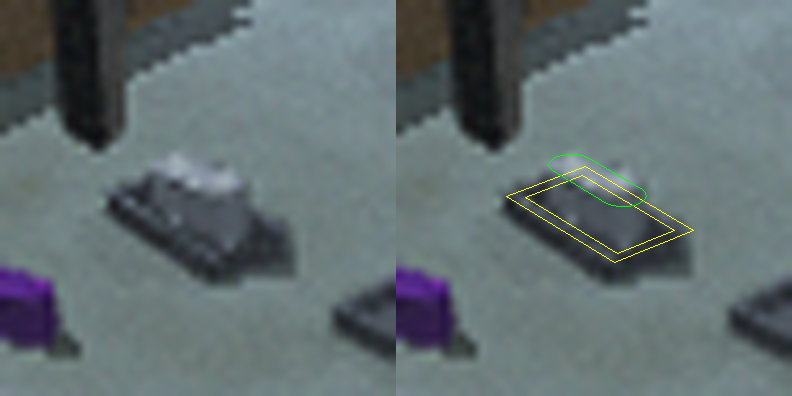

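Request:
jog_arm([
  [[50,1,1,0,0.12],[50,0.6,0.6,0,0.12],[50,0,0,-20,0.12],[50,0,0,-25,0.12],[40,0,0,-30,0.025],[40,0,0,-22,0],[40,0,0,-10,0],[40,0,0,0,0],[40,0,0,0,0]],
])

```text
clock: 6.6
eef_pos: [0.4471, 0.2546, 0.02]
eef_rot: [180.0, 0.0, 116.9]
force: [-0.2, -0.6, -0.1]
finger_gap: 0.0398
```

```bash
python3 look.py 5 kl top,scene
```

```text
6.6 [0.44705179 0.25460113 0.0199688 ] [1.79974707e+02 7.00291056e-03 1.16854907e+02] 0.03984944489726345
```

View pics/scene5.png

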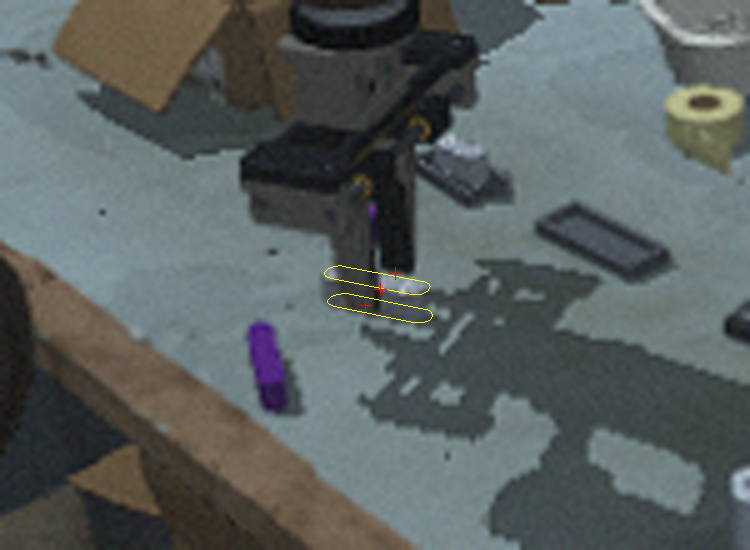

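View pics/top5.png

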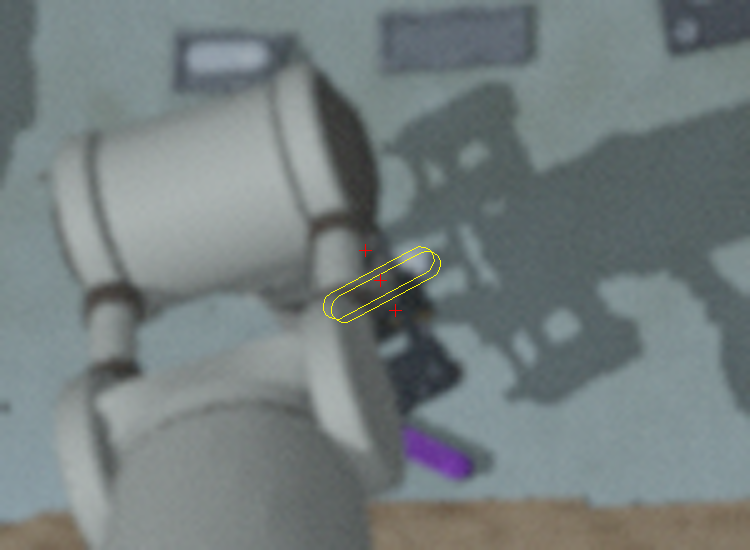

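Request:
jog_arm([
  [[40,-2,-0.5,-1.5,0],[40,0,0,0,0],[0,0,0,0,0],[0,0,0,0,0],[0,0,0,0,0],[0,0,0,0,0],[0,0,0,0,0]],
], newtons=25)

```text
clock: 7.28
eef_pos: [0.4446, 0.2542, 0.0184]
eef_rot: [180.0, 0.0, 116.9]
force: [-0.1, -0.4, 0.8]
finger_gap: 0.016
```

Request:
jog_arm([
  [[0,0,0,20,0],[0,0,0,30,0],[0,10,0,20,-0.018],[0,20,-7,0,-0.08],[0,25,-8,0,-0.08],[0,25,-8,0,-0.08],[0,25,-8,0,-0.08],[0,25,-8,0,-0.08],[0,15.7,-6.4,0,0],[0,0,0,0,0],[0,0,0,0,0]],
])

```text
clock: 8.2
eef_pos: [0.5897, 0.2083, 0.0874]
eef_rot: [-179.9, -0.0, 92.9]
force: [-1.1, 0.1, -0.4]
finger_gap: 0.0158
```

```bash
python3 nk.py 2 ks ns; python3 look.py 6 nl top,scene; python3 - <<'E'
from h import *
st=ctrl.read_state(); p=st['eef_pos']; P2={'kl':(p[0],p[1],np.deg2rad(st['eef_rot'][2]-90))}
for n in('top','scene'):
    im=ctrl.get_image(n)[:,:,::-1].copy(); c=w2p(n,[p])[0]
    x0,y0=int(c[0]-35),int(c[1]-25); overlay(im,n,P2,(x0,y0,x0+70,y0+50),5.7,f'pics/k6{n}.png',dz=p[2]-.0184)
cv2.imwrite('pics/k6.png',np.hstack([cv2.imread('pics/k6top.png'),cv2.imread('pics/k6scene.png')]))
E
```

```text
8.3 [0.58848481 0.20902506 0.08738006] [-1.79875662e+02 -5.66914641e-03  9.29570405e+01] 0.015679124399643904
```

View pics/nk2top.png

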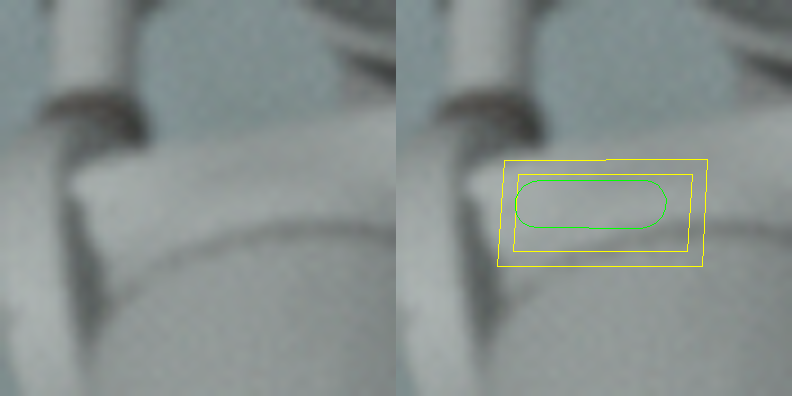

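View pics/k6.png

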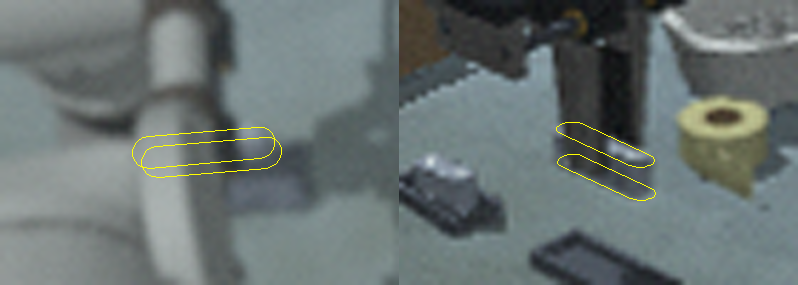

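View pics/nk2scene.png

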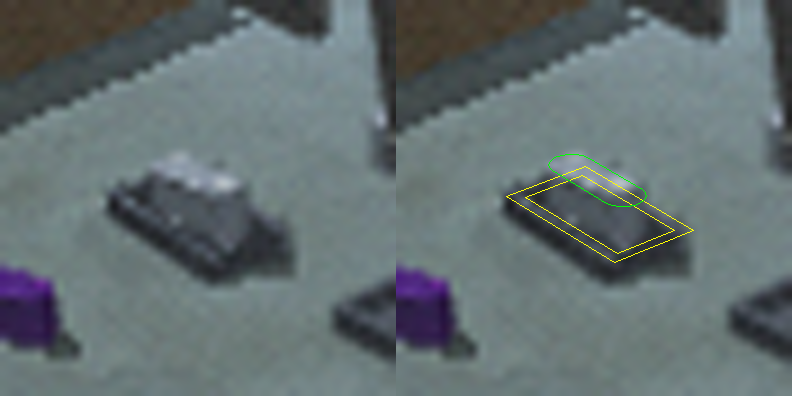

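Request:
jog_arm([
  [[0,1.5,0,-20,0],[0,0,0,-20,0],[0,0,0,-12,0],[0,0,0,-6,0],[0,0,0,-3,0],[0,0,0,0,0],[0,0,0,0,0]],
])

```text
clock: 9.08
eef_pos: [0.592, 0.2088, 0.028]
eef_rot: [179.9, -0.0, 92.9]
force: [0.6, -0.5, -1.4]
finger_gap: 0.016
```

Request:
jog_arm([
  [[0,-1,0,-1.5,0],[0,0,0,-1.5,0],[0,0,0,0,0],[0,0,0,0,0]],
])

```text
clock: 9.42
eef_pos: [0.5905, 0.2087, 0.0243]
eef_rot: [180.0, -0.0, 92.9]
force: [0.8, 0.6, -2.1]
finger_gap: 0.0158
```

```bash
python3 look.py 7 nl top,scene
```

```text
9.4167 [0.5905224  0.20865703 0.02431812] [ 1.79983563e+02 -1.67238520e-03  9.29228589e+01] 0.01577956544705708
```

View pics/scene7.png

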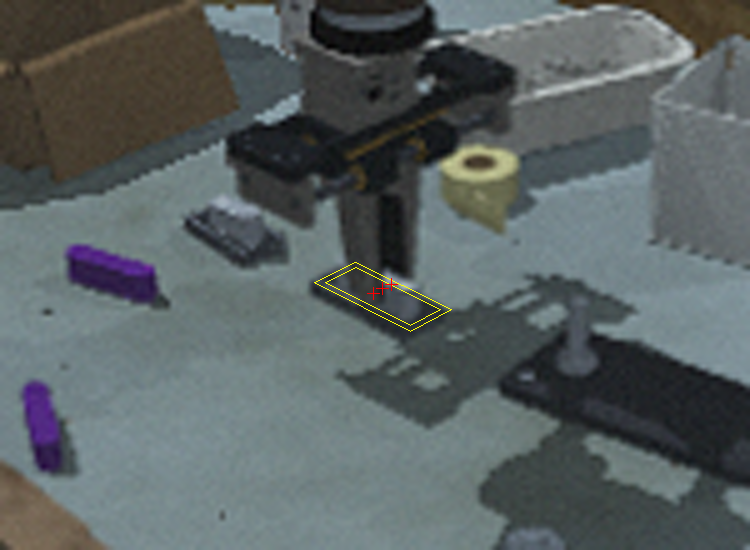

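View pics/top7.png

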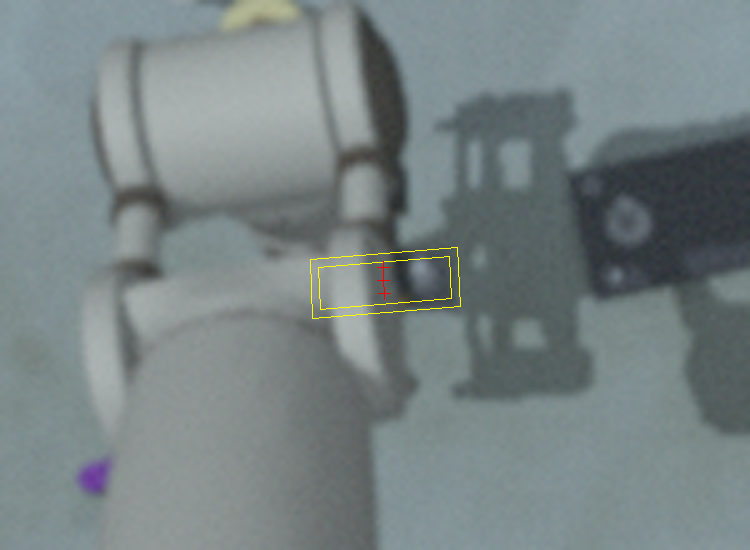

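Request:
jog_arm([
  [[32,0,0,0,0],[32,0,0,0,0],[32,0,0,0,0],[32,0,0,30,0],[50,0,0,40,0],[50,-10,-20,40,0],[50,-12,-38,20,0],[50,-12,-38,0,0],[50,-12,-38,0,0],[50,-12,-38,0,0],[50,-12,-38,0,0],[50,-12,-38,0,0.02]],
])

```text
clock: 10.52
eef_pos: [0.5095, -0.0366, 0.1496]
eef_rot: [179.9, 0.0, 94.1]
force: [0.7, 0.2, -0.5]
finger_gap: 0.0501
```

```bash
python3 nk.py 3 kl nl;python3 nk.py 4 ks ns; cd pics; python3 -c "
import cv2,numpy as np
a=np.vstack([np.hstack([cv2.imread('nk4top.png'),cv2.imread('nk3top.png')]),np.hstack([cv2.imread('nk4scene.png'),cv2.imread('nk3scene.png')])]);cv2.imwrite('nk34.png',cv2.resize(a,(800,400)));cv2.imwrite('nk34t.png',cv2.imread('nk4top.png'))"
```

```text
(no output)
```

View pics/nk34.png

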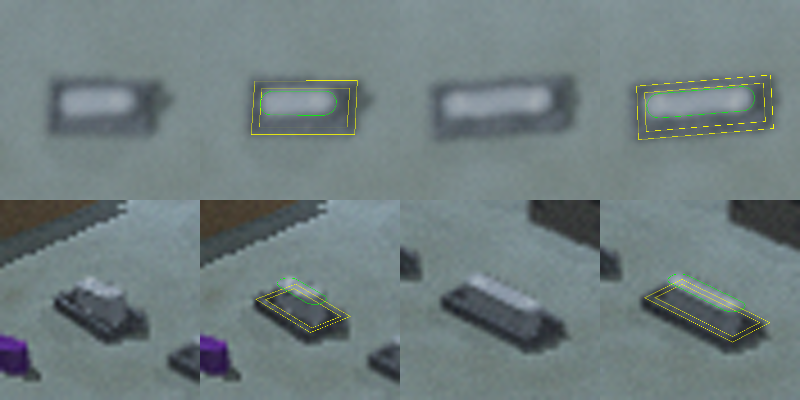

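View pics/nk4top.png

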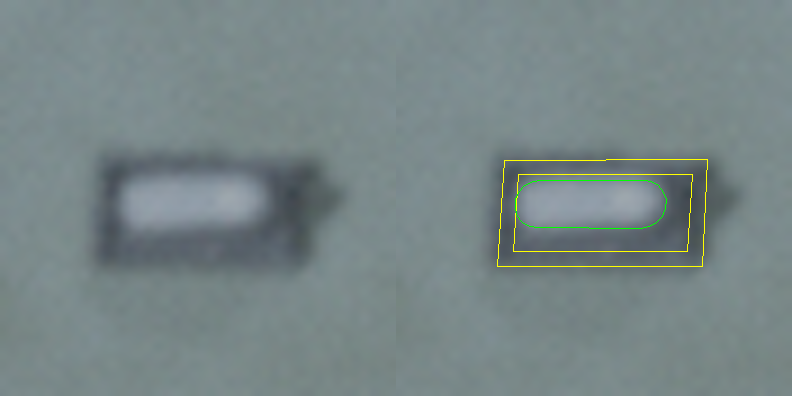

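View pics/nk3top.png

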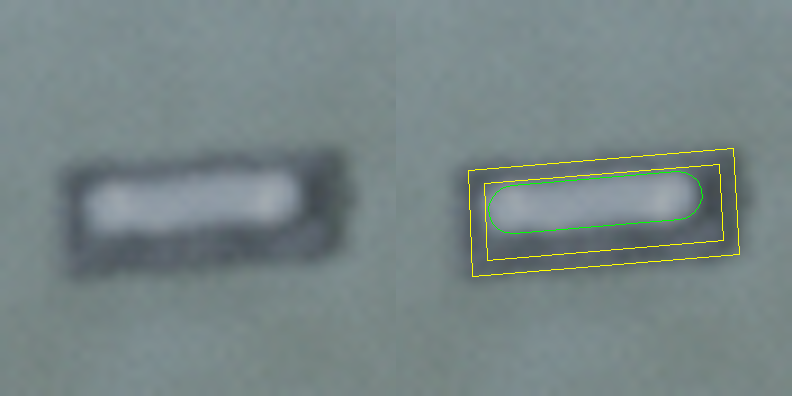

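```bash
cat > kz.py <<'E'
import sys
from h import *
import pickle;P=pickle.load(open('P.pkl','rb'))
im=ctrl.get_image('scene')[:,:,::-1].copy(); out=[]
for k,nn,L in(('ks','ns',.05),('kl','nl',.07)):
    p=P[nn]; c=w2p('scene',[[p[0],p[1],.015]])[0]; x0,y0=int(c[0]-13),int(c[1]-11); s=14
    a=cv2.resize(im[y0:y0+20,x0:x0+27],None,fx=s,fy=s,interpolation=cv2.INTER_CUBIC); b=a.copy()
    a=cv2.convertScaleAbs(a,alpha=1.6)
    for poly,col in((slot(.016,L,.025),(0,255,0)),(rect(.036,L+.018,.011),(0,255,255)),(rect(.036,L+.018,0),(0,255,255))):
        q=(w2p('scene',xf(p,poly))-[x0,y0]+.5)*s-.5; cv2.polylines(b,[np.round(q).astype(int)],True,col,1)
    out.append(np.hstack([a,b]))
cv2.imwrite(f'pics/kz{sys.argv[1]}.png',np.vstack(out))
E
python3 kz.py 1
```

```text
(no output)
```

View pics/kz1.png

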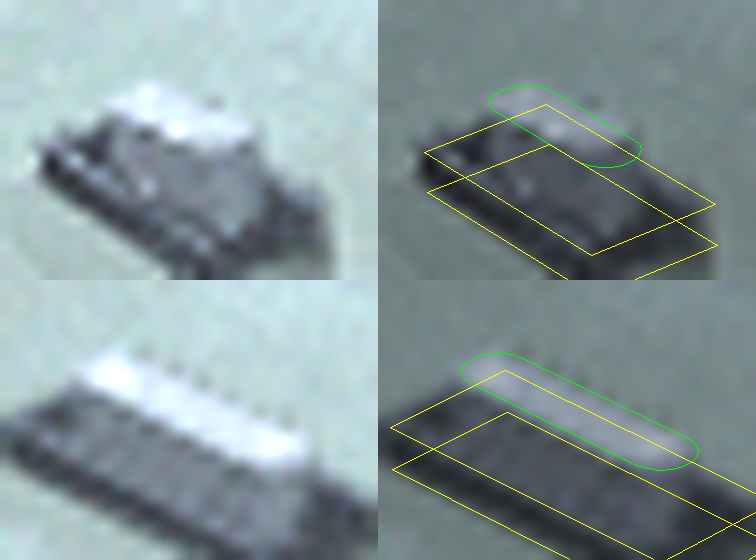

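```bash
cat > fit.py <<'E'
from h import *
import pickle;P=pickle.load(open('P.pkl','rb'))
from scipy.optimize import least_squares
N=4
ims={n:np.mean([ctrl.get_image(n).astype(float).mean(2) for _ in range(N)],0) for n in('top','scene')}
pickle.dump(ims,open('ims.pkl','wb'))
def ax(m,xs,ys):
    w=m.sum(); c=np.array([(m*xs).sum(),(m*ys).sum()])/w; C=np.cov(np.vstack([xs.ravel(),ys.ravel()]),aweights=m.ravel())
    l,v=np.linalg.eigh(C); v=v[:,1]; v=v*np.sign(v[0]); return c,np.degrees(np.arctan2(v[1],v[0])),np.sqrt(l[1]*12)
for k,nn,L in(('ks','ns',.05),('kl','nl',.07)):
    p=P[nn]
    for n in ims:
        S=8; c=w2p(n,[[p[0],p[1],.025]])[0]; x0,y0=int(c[0]-20),int(c[1]-16)
        a=cv2.resize(ims[n][y0:y0+32,x0:x0+40],None,fx=S,fy=S,interpolation=cv2.INTER_CUBIC)
        q=((w2p(n,xf(p,slot(.016,L,.025)))-[x0,y0]+.5)*S-.5)
        z=np.zeros(a.shape,np.uint8); cv2.fillPoly(z,[np.round(q).astype(int)],255)
        reg=cv2.dilate(z,np.ones((21,21)))>0
        bg=np.percentile(a[reg],10); hi=np.percentile(a[reg],95)
        w=(a>(bg+.6*(hi-bg)))&reg
        nl,lab,st,_=cv2.connectedComponentsWithStats(w.astype(np.uint8)); w=(lab==1+np.argmax(st[1:,4])).astype(float)
        ys,xs=np.mgrid[:a.shape[0],:a.shape[1]]
        c1,t1,l1=ax(w,xs,ys); c2,t2,l2=ax(z/255.,xs,ys)
        print(k,n,'d px',(c1-c2)/S,'angle meas/model',round(t1,1),round(t2,1),'len',l1/S,l2/S)
E
python3 fit.py
```

```text
ks top d px [-0.42242568 -0.3021826 ] angle meas/model -3.3 -0.5 len 14.08100691932138 15.866777743032301
ks scene d px [-0.61229845 -1.05769238] angle meas/model 15.0 25.9 len 9.802776920745291 10.056245370261532
kl top d px [-0.74968389 -0.09661293] angle meas/model -4.7 -5.0 len 21.93443360960557 22.739218923946243
kl scene d px [-1.0067784  -0.66320663] angle meas/model 24.5 24.2 len 17.164667172966872 16.606319518165982
```

```bash
python3 - <<'E'
from h import *
import pickle;P=pickle.load(open('P.pkl','rb'))
p=P['ns']
def ang(n,yaw,pit):
    h=.025; d=np.array([-np.sin(p[2]+yaw)*np.cos(pit),np.cos(p[2]+yaw)*np.cos(pit),np.sin(pit)])
    c=np.array([p[0],p[1],.025]); q=w2p(n,[c+h*d,c-h*d]); v=q[1]-q[0]; return np.degrees(np.arctan2(v[1],v[0]))
for y in (0,-2,-4,3,5): print(y,[ (pt,round(ang('top',np.radians(y),np.radians(pt)),1),round(ang('scene',np.radians(y),np.radians(pt)),1)) for pt in (-8,-6,-4,-2,0,2)])
E
```

```text
0 [(-8, np.float64(-1.8), np.float64(21.3)), (-6, np.float64(-1.4), np.float64(23.9)), (-4, np.float64(-0.9), np.float64(26.3)), (-2, np.float64(-0.4), np.float64(28.6)), (0, np.float64(-0.0), np.float64(30.8)), (2, np.float64(0.4), np.float64(32.9))]
-2 [(-8, np.float64(0.2), np.float64(23.3)), (-6, np.float64(0.7), np.float64(25.9)), (-4, np.float64(1.1), np.float64(28.4)), (-2, np.float64(1.6), np.float64(30.7)), (0, np.float64(2.0), np.float64(32.9)), (2, np.float64(2.4), np.float64(35.0))]
-4 [(-8, np.float64(2.3), np.float64(25.4)), (-6, np.float64(2.7), np.float64(28.1)), (-4, np.float64(3.2), np.float64(30.6)), (-2, np.float64(3.6), np.float64(32.9)), (0, np.float64(4.0), np.float64(35.1)), (2, np.float64(4.4), np.float64(37.2))]
3 [(-8, np.float64(-4.9), np.float64(18.6)), (-6, np.float64(-4.4), np.float64(21.1)), (-4, np.float64(-3.9), np.float64(23.5)), (-2, np.float64(-3.4), np.float64(25.8)), (0, np.float64(-3.0), np.float64(27.9)), (2, np.float64(-2.5), np.float64(30.0))]
5 [(-8, np.float64(-6.9), np.float64(16.9)), (-6, np.float64(-6.4), np.float64(19.4)), (-4, np.float64(-5.9), np.float64(21.7)), (-2, np.float64(-5.4), np.float64(24.0)), (0, np.float64(-4.9), np.float64(26.1)), (2, np.float64(-4.4), np.float64(28.2))]
```

The top-face slope in the scene view suggests the short key's −y end is resting on the nest's end wall, tilted about 6°. My nest outline probably included shadow on the −y side. I'll regrip the key, shift it in +y and lay it again.

Request:
jog_arm([
  [[40,6,34,0,-0.01],[40,6,34,0,-0.01],[40,6,34,0,-0.01],[40,6,34,0,-0.01],[40,6,34,0,-0.01],[40,6,34,0,-0.01],[40,6,34,0,-0.01],[40,6,34,0,-0.01],[40,6,34,0,-0.01],[40,6,34,0,-0.01],[40,6,34,-10,-0.006],[40,4,6,-20,0]],
])

```text
clock: 12.17
eef_pos: [0.5815, 0.3512, 0.1219]
eef_rot: [179.7, -0.3, 88.2]
force: [0.8, 0.4, -0.0]
finger_gap: 0.0397
```

Request:
jog_arm([
  [[40,0,0,0,0],[40,0,0,0,0]],
])

```text
clock: 12.33
eef_pos: [0.5787, 0.3449, 0.1174]
eef_rot: [-179.8, 0.1, 88.1]
force: [0.4, -0.4, -0.2]
finger_gap: 0.0399
```

Request:
jog_arm([
  [[40,0.5,0,-30,0],[40,0,0,-30,0],[40,0,0,-20,0],[40,0,0,-9,0],[40,0,0,0,0],[0,0,0,0,0],[0,0,0,0,0],[0,0,0,0,0],[0,0,0,0,0]],
], newtons=15)

```text
clock: 13.08
eef_pos: [0.5817, 0.3453, 0.0321]
eef_rot: [179.9, -0.1, 88.0]
force: [0.6, 0.2, 1.7]
finger_gap: 0.0157
```

```bash
python3 look.py 8 ns scene,top
```

```text
13.0833 [0.58169885 0.34534256 0.03207018] [ 1.79853301e+02 -6.43160499e-02  8.79909499e+01] 0.01571016052501808
```

View pics/scene8.png

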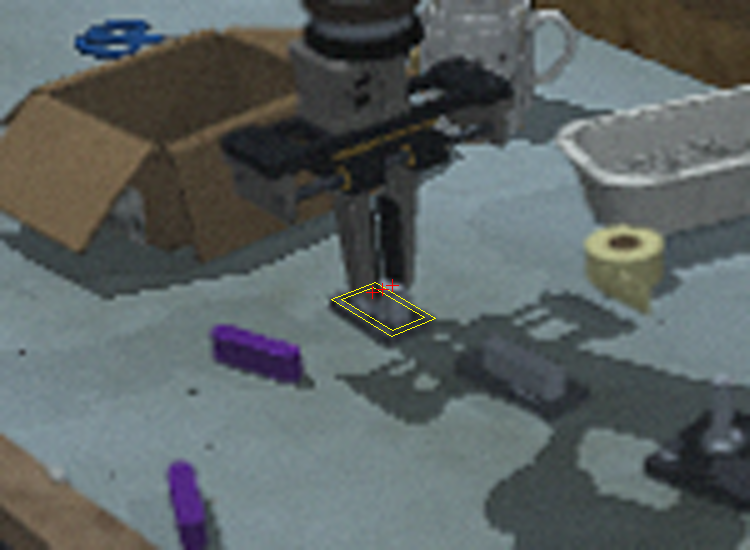

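Request:
jog_arm([
  [[0,0,0,5,0],[0,0,0,5,0],[0,-1,1.5,0,0],[0,0,1.5,0,0],[0,0,0,0,0],[0,0,0,-3,0],[0,0,0,-3,0],[0,0,0,-3,0],[0,0,0,0,0],[0,0,0,0,0]],
], newtons=20)

```text
clock: 14.02
eef_pos: [0.5796, 0.3476, 0.0314]
eef_rot: [-180.0, 0.0, 88.0]
force: [-2.9, -1.5, 3.9]
finger_gap: 0.0154
```

Request:
jog_arm([
  [[0,0,0,-2,0],[0,0,0,0,0],[0,0,0,0,0]],
])

```text
clock: 14.27
eef_pos: [0.5798, 0.3473, 0.0306]
eef_rot: [-180.0, 0.1, 88.0]
force: [-4.4, -5.3, 11.7]
finger_gap: 0.0152
```

Request:
jog_arm([
  [[32,0,0,0,0],[32,0,0,0,0],[32,0,0,0,0],[32,0,0,25,0],[40,0,0,30,0],[40,0,-10,30,0],[40,-4,-40,0,0],[40,-4,-40,0,0],[40,-4,-40,0,0],[40,-4,-40,0,0],[40,-4,-40,0,0],[40,-4,-40,0,0]],
])

```text
clock: 15.27
eef_pos: [0.555, 0.0963, 0.1139]
eef_rot: [180.0, -0.0, 88.0]
force: [1.8, -0.7, 0.6]
finger_gap: 0.0403
```

```bash
python3 kz.py 2; python3 fit.py
```

```text
ks top d px [-0.24847787  0.23941282] angle meas/model -1.0 -0.5 len 14.703729086247584 15.866777743032301
ks scene d px [-0.81874738 -0.28128184] angle meas/model 23.6 25.9 len 10.452698654613362 10.056245370261532
kl top d px [ 2.84585722 -0.38745354] angle meas/model -5.4 -5.0 len 15.120658926587055 22.739218923946243
kl scene d px [-1.04428573 -0.58740882] angle meas/model 24.1 24.2 len 17.5169138340487 16.606319518165982
```

View pics/kz2.png

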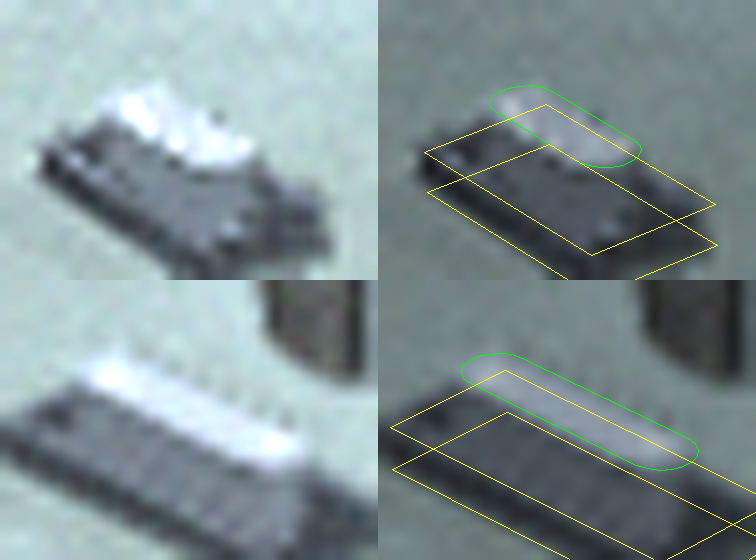

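Request:
jog_arm([
  [[40,-10,-31,0,0.0],[40,-10,-32,0,0.02],[40,-10,-32,0,0.02],[40,-10,-32,0,0.02],[40,-10,-32,0,0.02],[40,-10,-32,0,0.02],[40,-10,-32,0,0.011],[40,-10,-32,0,0],[40,-10,-25,0,0],[40,-3,-7,0,0],[40,0,0,0,0],[40,0,0,0,0]],
])

```text
clock: 16.72
eef_pos: [0.463, -0.1881, 0.1141]
eef_rot: [180.0, -0.0, 94.4]
force: [0.1, 0.3, -0.3]
finger_gap: 0.04
```

```bash
python3 look.py 9 lv scene,top
```

```text
16.7167 [ 0.46301639 -0.18806976  0.11407483] [ 1.79991579e+02 -4.37768010e-02  9.43653744e+01] 0.040013321843801256
```

View pics/scene9.png

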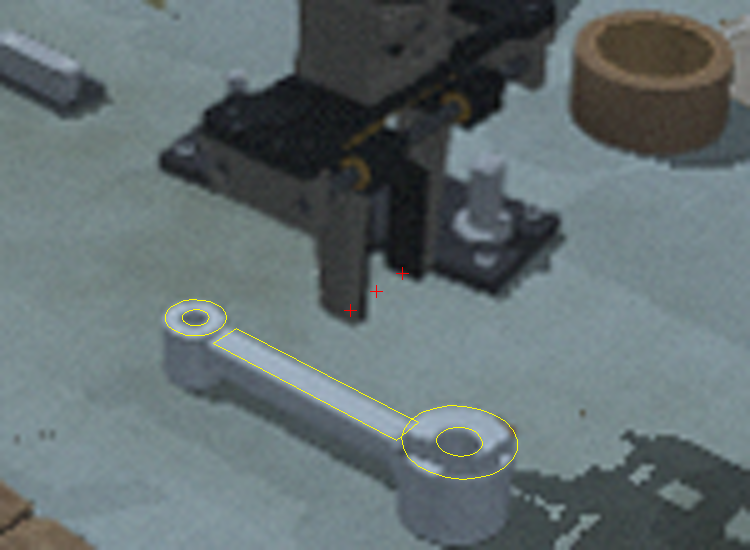

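View pics/top9.png

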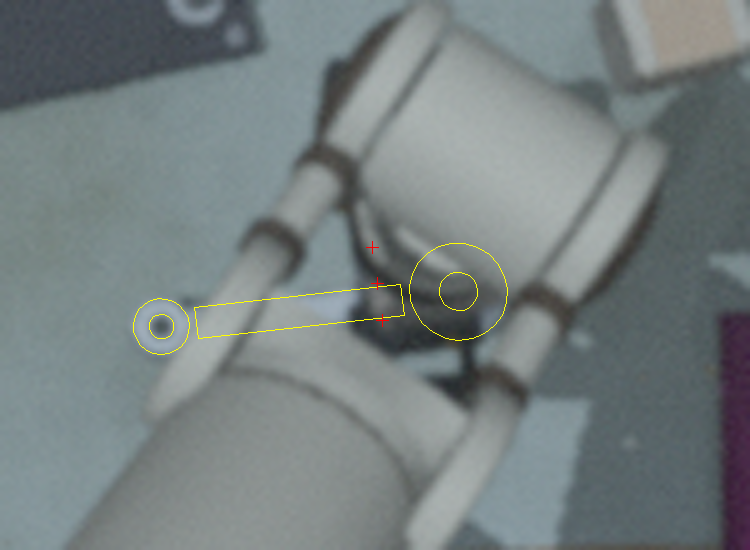

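Request:
jog_arm([
  [[40,-1,-3,-30,0],[40,0,0,-30,0],[40,0,0,-24,0],[40,0,0,-12,0],[40,0,0,-4,0],[40,0,0,0,0],[40,0,0,0,0],[40,0,0,0,0]],
])

```text
clock: 17.48
eef_pos: [0.4628, -0.1924, 0.0156]
eef_rot: [179.9, 0.1, 94.4]
force: [0.2, -0.2, 1.0]
finger_gap: 0.04
```

Request:
jog_arm([
  [[40,-1,0.5,-2,0],[40,0,0,0,0],[0,0,0,0,0],[0,0,0,0,0],[0,0,0,0,0],[0,0,0,0,0],[0,0,0,0,0]],
], newtons=55)

```text
clock: 18.07
eef_pos: [0.4609, -0.1917, 0.0124]
eef_rot: [180.0, 0.0, 94.3]
force: [1.1, 1.1, 1.3]
finger_gap: 0.0174
```

Request:
jog_arm([
  [[0,0,0,8,0],[0,0,0,16,0],[0,0,0,24,0],[0,0,0,24,0],[0,0,0,16,0],[0,0,0,8,0],[0,0,0,0,0],[0,0,0,0,0],[0,0,0,0,0]],
])

```text
clock: 18.82
eef_pos: [0.4595, -0.1908, 0.1065]
eef_rot: [-179.9, -0.1, 94.4]
force: [0.4, -0.3, -4.4]
finger_gap: 0.0176
```

```bash
python3 look.py 10 "" scene
```

```text
18.8167 [ 0.45948193 -0.19075352  0.10653874] [-1.79857807e+02 -1.19677226e-01  9.43538061e+01] 0.017585103007833187
```

View pics/scene10.png

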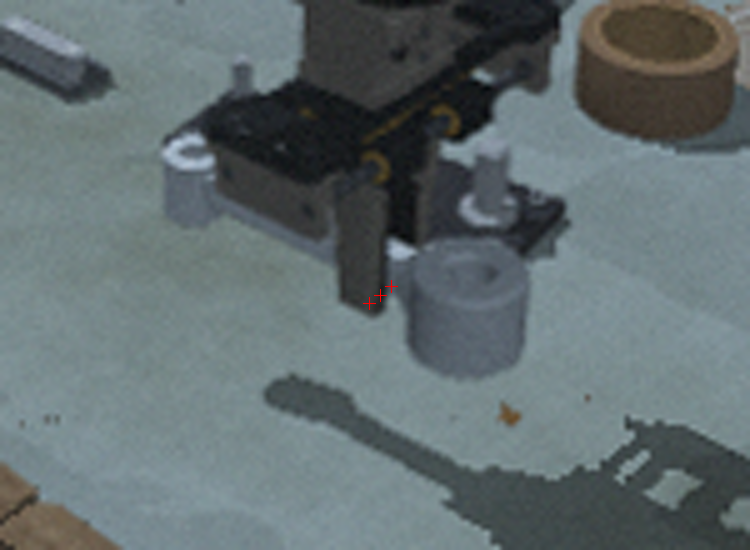

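Request:
jog_arm([
  [[0,8,6,0,0],[0,16,12,0,0.013],[0,20,14.5,0,0.015],[0,22,16,0,0.015],[0,22,16,0,0.015],[0,22,16,0,0.015],[0,22,16,0,0.015],[0,20,15,0,0.015],[0,16,12,0,0.015],[0,10,8,0,0],[0,6,4,0,0],[0,0,0,0,0]],
])

```text
clock: 19.87
eef_pos: [0.6452, -0.0546, 0.107]
eef_rot: [-180.0, -0.0, 101.2]
force: [-0.5, -0.9, -3.6]
finger_gap: 0.0175
```

Request:
jog_arm([
  [[0,0,0,0,0],[0,0,0,0,0],[0,0,0,0,0],[0,0,0,0,0]],
])

```text
clock: 20.2
eef_pos: [0.6441, -0.0566, 0.1081]
eef_rot: [-180.0, -0.0, 101.1]
force: [0.1, -0.0, -4.0]
finger_gap: 0.018
```

```bash
cat > lv.py <<'E'
from h import *
import sys,pickle;P=pickle.load(open('P.pkl','rb'))
st=ctrl.read_state(); p=st['eef_pos']; a=np.deg2rad(st['eef_rot'][2]-90)
lv=(p[0]+.0013*np.sin(a),p[1]-.0013*np.cos(a),a); dz=p[2]-.0124
b,e=xf(lv,[[0,-.05,0],[0,.12,0]]); tp,tn=xf(P['fx'],[[0,-.085,0],[0,.085,0]])
print(p,st['eef_rot'],'boss err',(b-tp)[:2]*1e3,'eye err',(e-tn)[:2]*1e3,'z',dz)
M['lv2']=M['lv']; 
for n in('scene','top'):
    im=ctrl.get_image(n)[:,:,::-1].copy(); cv2.imwrite(f'pics/raw{sys.argv[1]}{n}.png',im); c=w2p(n,[p])[0]; x0,y0=int(c[0]-55),int(c[1]-40)
    overlay(im,n,{'lv2':lv,'fx':P['fx']},(x0,y0,x0+110,y0+80),7,f'pics/lv{sys.argv[1]}{n}.png',dz={'lv2':dz})
E
python3 lv.py 1
```

```text
[ 0.64410933 -0.05660447  0.10811526] [-1.79978011e+02 -6.00932622e-03  1.01061601e+02] boss err [ 0.81717615 -1.26133808] eye err [ 1.07301189 -1.21111943] z 0.09571525902902414
```

View pics/lv1scene.png

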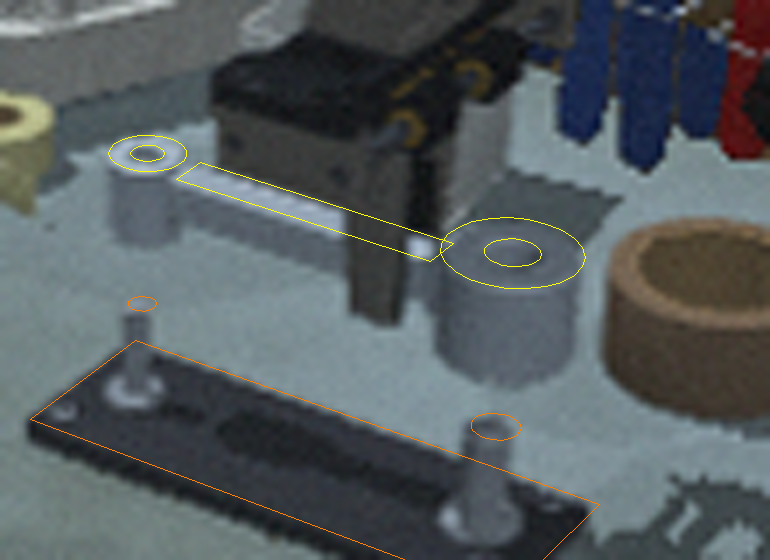

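View pics/lv1top.png

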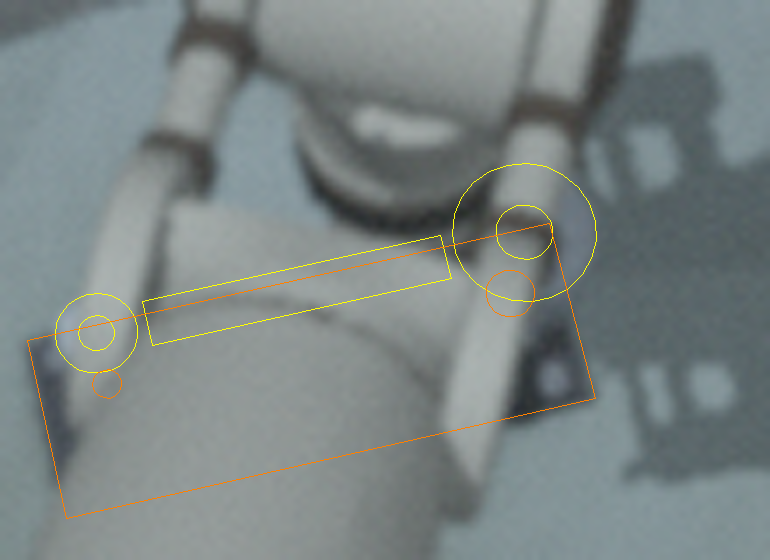

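Request:
jog_arm([
  [[0,-0.5,0.6,-2,0],[0,-0.5,0.6,-3,0],[0,0,0,0,0],[0,0,0,0,0],[0,0,0,0,0],[0,0,0,0,0],[0,0,0,0,0],[0,0,0,0,0]],
])

```text
clock: 20.97
eef_pos: [0.6437, -0.0549, 0.1033]
eef_rot: [180.0, 0.0, 101.1]
force: [-0.4, -0.2, -3.3]
finger_gap: 0.0175
```

```bash
python3 lv.py 2; python3 kz.py 3; python3 -c "
from plant import ctrl
s=ctrl.read_state();print(s['joint_velocities'],s['force'])"
```

```text
[ 0.64369489 -0.05488338  0.10326182] [1.79991976e+02 4.10351683e-03 1.01114566e+02] boss err [0.44927354 0.46887036] eye err [0.5508921  0.48886611] z 0.09086181709963329
[-0.00599837  0.11077347  0.01644629 -0.06699461  0.04399461  0.13890476] [ 0.39245998  0.17634549 -1.88928442]
```

View pics/lv2scene.png

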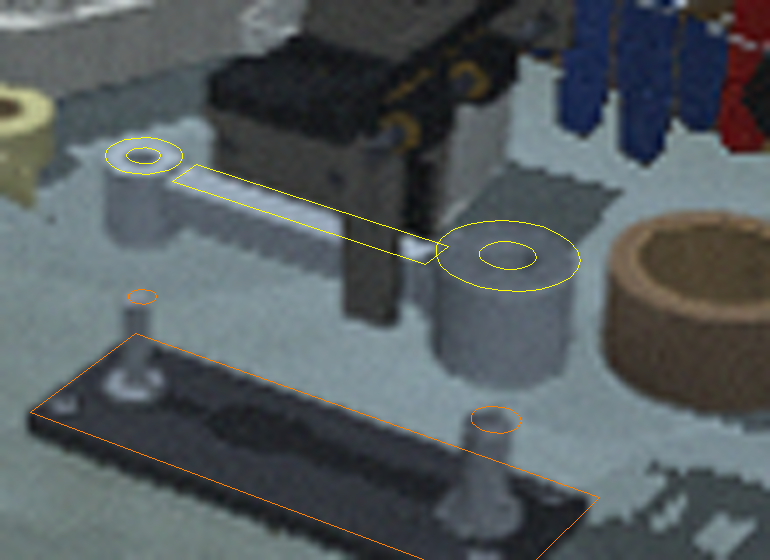

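```bash
python3 - <<'E'
import cv2,numpy as np
a=cv2.imread('pics/raw2top.png')[165:235,100:210]; cv2.imwrite('pics/fin.png',cv2.resize(a,None,fx=7,fy=7,interpolation=cv2.INTER_CUBIC))
E
python3 fit.py
```

```text
ks top d px [-0.24347313  0.24213791] angle meas/model -1.0 -0.5 len 14.720687885033627 15.866777743032301
ks scene d px [-0.759595   -0.27520704] angle meas/model 24.0 25.9 len 10.345911243456731 10.056245370261532
kl top d px [-0.74529035 -0.10074408] angle meas/model -4.6 -5.0 len 21.976474877159948 22.739218923946243
kl scene d px [-0.92356678 -0.70478105] angle meas/model 23.8 24.2 len 17.333721050589936 16.606319518165982
```

View pics/fin.png

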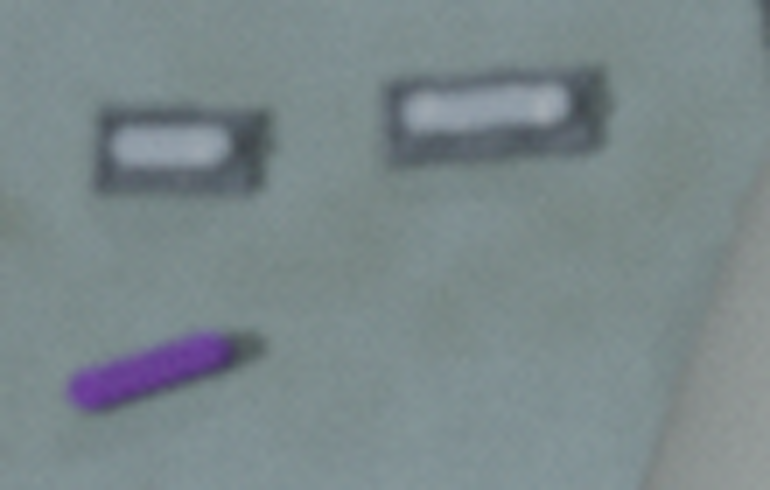

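Both keys lie flat in their own nests: short at (170,146), long at (487,107). The lever is level over the posts, with the boss at (508,256) and the eye at (143,156) in the scene crop. Handing in.

```bash
python3 -c "
from plant import ctrl
print(ctrl.sign_off()); s=ctrl.read_state(); print(s['clock'],s['eef_pos'],s['finger_gap'],s['force'])"
```

```text
the job is handed in; nothing more can be done
None
the job is handed in; nothing more can be done
```

Both keys are in the nests of their own lengths and let go. The job was handed in with the lever gripped at its balance point and held level above the fixture. No verdict was given.

- **Short key:** my first placing failed its check. The key was tilted about 6°, apparently with one end on the nest's end wall. I regripped it, shifted it about 3 mm and laid it again.
- **Keys, last check:** in both cameras the two key tops match the flat, in-nest outline to about 1 pixel (2–3 mm) and within 2° of the nest direction.
- **Lever, last check:** from the arm's reading and the measured fixture position, both bores are about 0.7 mm off their post axes. The undersides are about 31 mm above the post tops, the tool is vertical to within 0.1°, and the grip is about 1 mm from the balance point. The fingers were shut on the bar at 17.5 mm.
- **Disagreements:** the scene camera puts the fixture about 1 pixel (roughly 2 mm) from where the top camera does, and the lever shows about the same shift. The last vertical force readings (−3.3, then −1.9 N) were below the lever's weight of about 4.4 N, which I put down to sensor noise.
- **Bystanders:** I kept the arm away from the carton, the label roll and the purple bars. I did not measure their positions again at the end.

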